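Knock the set green casting out of its flip-over mould

ROBOT

A 6-joint arm with a two-finger parallel gripper is mounted at the origin on the work surface. World frame = base frame: x ahead of the robot, y to its left, z up, the work surface at z = 0. Lengths are in m, angles in rad, forces in N, time in s.
With the tool pointing down it reaches from about 0.325 to 0.9 m from the base axis. Payload 6.1 kg.
Tool frame: the origin (TCP) lies at the very end of the fingers, on their centre line; the grasp point (between the pads) lies r.grip_point_offset behind it (r.grip_point_offset is the distance from the TCP to the grasp point, in m); z points along the fingers, y is the direction in which the jaws open and shut (so a half turn about z gives the same grasp; the last joint's range is limited). The gripper opens to 85 mm and grips with 20 to 120 N. Pads are 22 mm wide; open, the fingers measure 114 mm over their backs; the gripper's body (76 mm by 85 mm) begins 54 mm behind the grasp point. The pads swing forward as they close: fully open they stand 13 mm farther back than shut.
Start: joints at [1.052, 0.22, 1.526, -0, 1.395, -0.126], TCP at [0.239, 0.577, 0.231] pointing down, gripper open.
Joint ranges: [-2.98, 2.98], [-0.91, 2.08], [0.09, 2.57], [-1.24, 4.39], [0.2, 2.65], [-2.68, 2.68]. Speed limits (rad/s): [2.57, 2.57, 3.01, 3.14, 3.14, 3.14].

INTERFACE

Orientations are given as a unit quaternion [x, y, z, w].
In Python, from cell import sensors, imaging, ticket, r gives the robot as it stands.
- The arm moves only by the shell command python3 -m creep 'ROWS' [OPENING] [FORCE]. ROWS is JSON, a list of rows, each an object with "slide": the shift along the tool's x, y, z in cm, a list of three; "angular": the turn, a rotation vector about the tool's x, y, z in rad, a list of three. In form: [{"slide": [dx, dy, dz], "angular": [wx, wy, wz]}, ...]. A call has exactly 8 rows; each row shifts and turns the commanded pose from where the row before left it, along the tool's axes as they then stand; what a row does not reach is not made up. A row lasts 1/12 s, in which the tool goes at most 41.7 mm and 7.16 degrees, less where a joint would pass 70% of its speed; a pose out of reach is approached as far as the arm can. A call with a gripper value outside its range is refused whole. OPENING is the closure in counts, from 0 (fully open) to 255 (shut), set as the call begins (- or left out, the last holds). The fingers move at their own pace and stop on an object; FORCE is the grip in N (left out, the last holds). Time passes only in rows, so rows that do not move let the fingers close, or fill a call up. It gives the time, the measured TCP pose, the force and the opening at its end, in the units of the state.
- sensors.sense(): the state, without advancing time (a new reading comes with each control period).
- imaging.read_camera(name): name is "side" or "top"; returns (picture, depth): 400x640x3 uint8, blue, green, red; 400x640 float32, m along the optical axis (not along the pixel's ray), 0 where there is no reading.
- imaging.calibration(name): a dict with "fx", "fy", "cx", "cy" (pixels), "pose" (4x4, takes a point from camera to world coordinates). Camera axes: x right, y up, looking along -z (the intrinsics and any distortion apply to the point x, -y, -z); pixel columns grow to the right and rows downward; lengths in m; the calibration is good to about 2 mm. A picture is of the moment at which its call begins. calibration takes no time and is no camera call.
- ticket.sign_off(): hands the job in, once; it reports no verdict.
The state is a dict: "t": time; "joints": joint angles; "qvel": joint speeds; "joint_efforts": joint torques, N m; "tcp_pos": TCP position; "eef_rot": TCP orientation; "contact_force": force on the tool from outside, world axes, zero at the start; "moment": the same for the moment, N m; "gripper_width": opening from 0.0 (shut) to 1.0 (fully open).
Only numpy, scipy, OpenCV 4.12 (cv2) and the standard library are available. Lean on these libraries where they do the work, as an engineer would, in place of code of your own. Each camera call takes 0.05 s, during which the arm holds its last target.

TASK

The green casting has set but is stuck in its clear flip-over mould. Take that mould by its red bar, swing it up and over past upright, and let it fall onto its far side so that the rap knocks the casting out onto the base below; leave the mould turned over. The white casting is not ready: leave it and its mould as they are.

Things in the scene. Friction and masses are not known exactly. Their poses are not given: they have to be found in the camera images.
- green_stand: fixed stand of the mould holding the green casting: grey base plate 290 x 150 x 4 mm with two hinge cheeks. Origin: on the desk under the hinge axis, which lies 45 mm up, along the stand's y. Its x points from the mould's starting side (nearer the robot) to its landing side with a cork patch; z up. An equal stand beside it has the white casting; which is left or right varies.
- green_mould (a joint): angle of the clear tray mould (250 g) on that stand, rad. 0: start, mouth up, on the stand's -x side; 1.57: upright; 3.14: turned right over, mouth down 45 mm above the desk on the landing side (stops at 0 and 3.14). It swings freely and falls to either side of upright.
- green_bar (a point): middle of that mould's handle: round red bar, 10 mm diameter, 90 mm long along the stand's y, 135 mm from the hinge axis: at angle a it is at stand x = -135 cos(a) mm, height 45 + 135 sin(a) mm. A rod at each end carries it (80 mm clear between), 45 mm free between bar and tray, so fingers fit on both sides; it can turn between fingers that hold it.
- green_casting: green block, 40 x 60 x 18 mm (stand x, y, z), 80 g, gripped in the pocket by a light side spring; starts 60 mm to the -x side of the hinge axis, top flush with the mouth. Origin: centre of its underside at the start, z up. Turning over gently does not free it; the jolt does when the mould falls freely to its stop from a little past upright (1.9 rad). It then drops onto the base plate.
- white_casting: white block, same size and pose in the other, equal mould; not to be disturbed. Origin: centre of its underside.
Things that resemble listed ones, but are neither listed nor needed, are in the scene too. Of the things like the green_casting, leave any that is purple or yellow; of the rest the larger one is meant.

How it is judged:
On the way:
1. the mould is swung up past upright with the casting still in it (value of joint green_mould above 1.6 rad and height (world z) of green_casting above 0.08 m).
At the end, for the whole second after the job is handed in: the green casting's mould lies turned over on its landing side (angle above 2.95 rad), and the green casting is out of it, at rest on the base plate beneath (origin below 30 mm height, 20 to 130 mm to the +x side of the hinge axis and within 50 mm of the stand's centre line) (value of joint green_mould above 2.95 rad and height (world z) of green_casting below 0.03 m and x of green_casting in the frame of green_stand between 0.02 and 0.13 m and y of green_casting in the frame of green_stand between -0.05 and 0.05 m and linear speed of green_casting below 0.02 m/s); the robot touches nothing.
It fails at once if the white casting or its mould is disturbed (the white casting moves more than 15 mm) (distance of white_casting from where it was at the start of the episode above 0.015 m).
It also fails if it takes over 38 s, if anything falls off the work surface, if the arm or the gripper's body presses on something with over 40 N, if the wrist force passes 120 N, or if a joint passes its speed limit or range.

## Working session

There is one attempt and no reset: what is moved stays moved. The work goes in short steps, Python scripts to look and compute and a shell command to move; the robot and the scene stay as the last step left them, time stands still between calls to the robot, and variables do not carry over. Pictures are saved under pics/ and viewed, and the job is handed in when it is done.

```bash
ls; mkdir -p pics; python3 - <<'E'
from cell import sensors, imaging, ticket, r
import cv2,numpy as np
print(sensors.sense()); print(r.grip_point_offset)
for n in("side","top"):
    p,d=imaging.read_camera(n); cv2.imwrite(f"pics/{n}0.png",p); np.savez(f"{n}0.npz",p=p,d=d)
    print(n,imaging.calibration(n))
E
```

```text
pics
{'t': 0.0, 'joints': array([ 1.05192094e+00,  2.21273998e-01,  1.52759629e+00, -2.31229992e-05,
        1.39469135e+00, -1.26102318e-01]), 'qvel': array([-0.00110725,  0.00026893, -0.00064641, -0.00068391, -0.00019199,
       -0.00076708]), 'joint_efforts': array([-1.19490360e-03, -4.96879792e+01, -3.89402354e+01, -3.79534185e-04,
        1.08805756e-02,  7.56769708e-06]), 'tcp_pos': array([0.23893222, 0.57687743, 0.23017743]), 'eef_rot': array([ 1.95124514e-01,  9.80777984e-01, -9.37346486e-04, -3.01218703e-04]), 'contact_force': array([ 0.3487473 , -0.16420187,  0.21790132]), 'moment': array([0.00318189, 0.03648304, 0.01738883]), 'gripper_width': 0.9993336689788982}
0.0187
side {'fx': 478.8413133603959, 'fy': 478.8413133603959, 'cx': 316.38407851115863, 'cy': 201.02581189902963, 'pose': array([[-0.99450236,  0.05488509, -0.08917786,  0.41674604],
       [-0.10286139, -0.67153319,  0.73380018,  0.599411  ],
       [-0.01961121,  0.73893897,  0.67348689,  0.63847681],
       [ 0.        ,  0.        ,  0.        ,  1.        ]])}
top {'fx': 377.90663393403565, 'fy': 377.90663393403565, 'cx': 322.0108114543853, 'cy': 201.7438042041609, 'pose': array([[ 0.0022315 ,  0.99765526, -0.06840319,  0.46444461],
       [-0.99993495,  0.00299126,  0.01100674, -0.04265141],
       [ 0.01118555,  0.06837418,  0.99759704,  0.75352808],
       [ 0.        ,  0.        ,  0.        ,  1.        ]])}
```

View pics/side0.png

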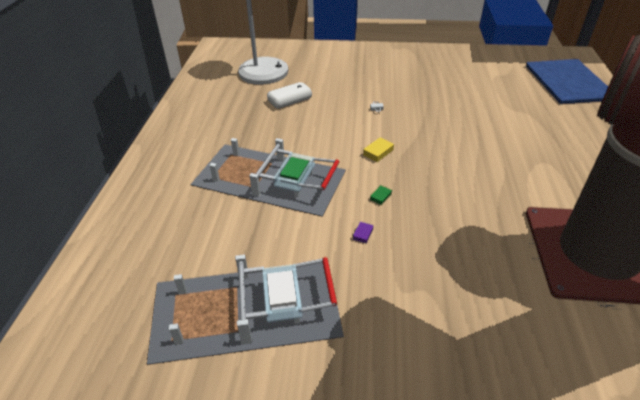

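View pics/top0.png

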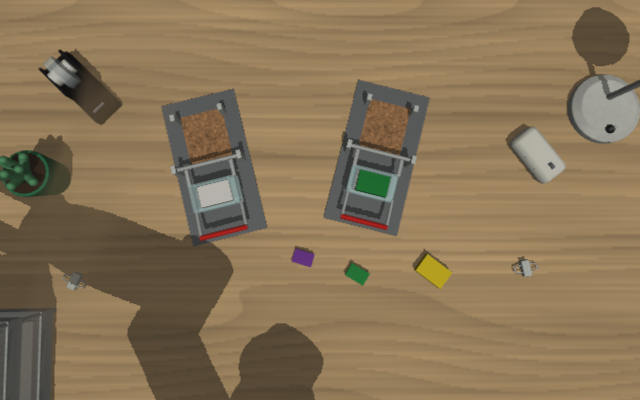

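Candidates for the green casting, in top-view pixels: the green block in the tray (373,183), a smaller loose green block (357,273), purple (303,257) and yellow (433,270). The white block sits in the other mould at (214,193). By the description I want the larger green block at (373,183), so its bar is the red one at about (364,222). In the side view these are the casting at (295,168) and the bar at (331,174).

```bash
cat > h.py <<'E'
import numpy as np,cv2
from cell import imaging
def ray(n,u,v):
    c=imaging.calibration(n);T=c["pose"]
    d=T[:3,:3]@np.array([(u-c["cx"])/c["fx"],-(v-c["cy"])/c["fy"],-1]);return T[:3,3],d
def tri(a,b):
    (o1,d1),(o2,d2)=ray("side",*a),ray("top",*b)
    s=np.linalg.lstsq(np.c_[d1,-d2],o2-o1,rcond=None)[0]
    p,q=o1+s[0]*d1,o2+s[1]*d2
    return (p+q)/2,np.linalg.norm(p-q)*1e3
def onz(n,uv,z):
    o,d=ray(n,*uv);return o+d*(z-o[2])/d[2]
def mask(p,kind):
    h=cv2.cvtColor(p,cv2.COLOR_BGR2HSV)
    if kind=="red":
        return cv2.inRange(h,(0,170,90),(8,255,255))|cv2.inRange(h,(172,170,90),(180,255,255))
    return cv2.inRange(h,(50,120,50),(75,255,255))
def blobs(m,amin=20):
    out=[]
    for c in cv2.findContours(m,cv2.RETR_EXTERNAL,cv2.CHAIN_APPROX_NONE)[0]:
        if cv2.contourArea(c)>amin:
            rc=cv2.minAreaRect(c);out.append((cv2.contourArea(c),rc))
    return out
E
python3 - <<'E'
from h import *
for n in("side","top"):
    z=np.load(n+"0.npz");p=z["p"]
    for k in("red","green"):
        for a,rc in blobs(mask(p,k)): print(n,k,a,np.round(rc[0],1),np.round(rc[1],1),round(rc[2]),np.round(cv2.boxPoints(rc)).tolist())
p=np.load("top0.npz")["p"];cv2.imwrite("pics/crop_t.png",cv2.resize(p[70:290,310:450],None,fx=3.5/1.3,fy=3.5/1.3,interpolation=2))
E
```

```text
side red 164.0 [328.9 280.1] [45.3  4.9] 78 [[322.0, 259.0], [326.0, 257.0], [336.0, 302.0], [331.0, 303.0]]
side red 75.0 [329.7 173.3] [ 3.7 30.4] 28 [[321.0, 186.0], [335.0, 159.0], [338.0, 161.0], [324.0, 188.0]]
side green 175.5 [380.3 194.8] [11.3 19.1] 45 [[370.0, 198.0], [383.0, 184.0], [391.0, 192.0], [378.0, 206.0]]
side green 326.0 [293.9 167.9] [16.9 26.1] 34 [[280.0, 174.0], [294.0, 152.0], [308.0, 162.0], [294.0, 183.0]]
top red 159.0 [222.9 232.2] [ 4.3 47.8] 76 [[199.0, 236.0], [246.0, 224.0], [247.0, 228.0], [200.0, 240.0]]
top red 155.5 [363.5 221.5] [46.8  4.1] 14 [[340.0, 218.0], [341.0, 214.0], [387.0, 225.0], [386.0, 229.0]]
top green 249.5 [356.7 273.4] [20.6 13.4] 31 [[344.0, 274.0], [351.0, 262.0], [369.0, 273.0], [362.0, 284.0]]
top green 43.0 [ 27.3 191.3] [ 8.7 33.5] 80 [[10.0, 190.0], [43.0, 184.0], [45.0, 193.0], [12.0, 199.0]]
top green 606.5 [372.5 183.1] [31.  20.9] 14 [[355.0, 189.0], [360.0, 169.0], [390.0, 177.0], [385.0, 197.0]]
top green 50.0 [ 39.6 160.7] [33.4 10.5] 51 [[25.0, 151.0], [33.0, 144.0], [54.0, 170.0], [46.0, 177.0]]
```

View pics/crop_t.png

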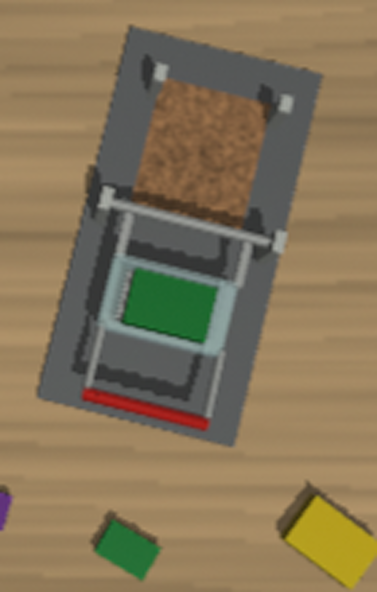

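The crop confirms it: the larger green block is in the clear tray (372,183), with its red bar at (364,222). The cork landing side is away from the robot.

```bash
python3 - <<'E'
from h import *
s=np.load("side0.npz");t=np.load("top0.npz")
np.set_printoptions(precision=4,suppress=True)
b,e=tri((329.7,173.3),(363.5,221.5));print("bar",b,e)
# side: ends along long axis; far end (336.5,160) , near end (322.5,187)
L,_=tri((322.5,187),(340.5,216));R,_=tri((336.5,160),(386.5,227));print("bar ends",L,R,np.linalg.norm(L-R))
print("bar top at z.045:",onz("top",(340.5,216),.047),onz("top",(386.5,227),.047),onz("top",(363.5,221.5),.047))
g,e=tri((293.9,167.9),(372.5,183.1));print("cast",g,e)
h1,h2=onz("top",(349,143.2),.05),onz("top",(414,159.2),.05);print("hinge",h1,h2,(h1+h2)/2)
# base corners
for c in[(130,26),(322,73),(235,446),(38,397)]: print(onz("top",(310+c[0]/2.692,70+c[1]/2.692),.004))
m=mask(t["p"],"red");d=t["d"]
ys,xs=np.nonzero(m[200:240,330:400]);ys+=200;xs+=330
P=[]
for x,y in zip(xs,ys):
    if d[y,x]>0:
        o,dd=ray("top",x,y);P.append(o+dd*d[y,x])
P=np.array(P);print("depth bar",len(P),np.median(P,0),np.percentile(P[:,2],[10,50,90]))
ys,xs=np.nonzero(m[220:245,190:255]);
print("whitebar",onz("top",(222.9,232.2),.047))
E
```

```text
bar [ 0.4768 -0.1281  0.0463] 1.332704271100927
bar ends [ 0.4869 -0.085   0.0472] [ 0.4666 -0.1711  0.0468] 0.08842142997176851
bar top at z.045: [ 0.4863 -0.0851  0.047 ] [ 0.4659 -0.1711  0.047 ] [ 0.4761 -0.1281  0.047 ]
cast [ 0.5501 -0.1463  0.0408] 1.9512537625652537
hinge [ 0.6236 -0.1011  0.05  ] [ 0.5936 -0.2237  0.05  ] [ 0.6086 -0.1624  0.05  ]
[ 0.7651 -0.1242  0.004 ]
[ 0.7297 -0.2692  0.004 ]
[ 0.4489 -0.2002  0.004 ]
[ 0.4846 -0.0552  0.004 ]
depth bar 203 [ 0.477  -0.1285  0.05  ] [0.0475 0.05   0.0516]
whitebar [0.4556 0.1336 0.047 ]
```

```bash
R='{"slide":[-3.35,-0.49,0],"angular":[0,0,0.059]}'; python3 -m creep '[{"slide":[-3.35,-0.49,0],"angular":[0,0,0.059]},{"slide":[-3.35,-0.49,0],"angular":[0,0,0.059]},{"slide":[-3.35,-0.49,0],"angular":[0,0,0.059]},{"slide":[-3.35,-0.49,0],"angular":[0,0,0.059]},{"slide":[-3.35,-0.49,0],"angular":[0,0,0.059]},{"slide":[-3.35,-0.49,0],"angular":[0,0,0.059]},{"slide":[-3.35,-0.49,0],"angular":[0,0,0.059]},{"slide":[-3.35,-0.49,0],"angular":[0,0,0.059]}]' 135 60
```

```text
t: 0.77
tcp_pos: [0.4374, 0.3941, 0.2307]
eef_rot: [0.42, 0.907, -0.0, -0.0]
contact_force: [0.2, 0.4, 0.7]
gripper_width: 0.473
```

```bash
python3 -m creep '[{"slide":[-3.35,-0.49,0],"angular":[0,0,0.059]},{"slide":[-3.35,-0.49,0],"angular":[0,0,0.059]},{"slide":[-3.35,-0.49,0],"angular":[0,0,0.059]},{"slide":[-3.35,-0.49,0],"angular":[0,0,0.059]},{"slide":[-3.35,-0.49,0],"angular":[0,0,0.059]},{"slide":[-3.35,-0.49,0],"angular":[0,0,0.059]},{"slide":[-3.35,-0.49,0],"angular":[0,0,0.059]},{"slide":[-3.35,-0.49,0],"angular":[0,0,0.059]}]'
python3 -m creep '[{"slide":[-3.35,-0.49,0],"angular":[0,0,0.059]},{"slide":[-3.35,-0.49,0],"angular":[0,0,0.059]},{"slide":[-3.35,-0.49,0],"angular":[0,0,0.059]},{"slide":[-3.35,-0.49,0],"angular":[0,0,0.059]},{"slide":[-3.35,-0.49,0.5],"angular":[0,0,0.059]},{"slide":[-3.35,-0.49,0.5],"angular":[0,0,0.059]},{"slide":[-3.35,-0.49,0.5],"angular":[0,0,0.059]},{"slide":[-3.35,-0.49,0.5],"angular":[0,0,0.059]}]'
cat > st.py <<'E'
from h import *
from cell import sensors
from scipy.spatial.transform import Rotation as Ro
import sys
np.set_printoptions(precision=4,suppress=True)
s=sensors.sense();R=Ro.from_quat(s["eef_rot"]).as_matrix();p=s["tcp_pos"]
yaw=np.radians(-13.8);xs=np.array([np.cos(yaw),np.sin(yaw),0]);ys=np.array([-xs[1],xs[0],0]);zz=np.array([0,0,1.])
H=np.array([.477,-.128,.0]) +.135*xs
g=p-.0187*R[:,2]
T=np.c_[ys,xs,-zz]
print("t",s["t"],"j",s["joints"],"w",s["gripper_width"],"F",s["contact_force"])
q=g-H;print("grip in stand mm",1e3*np.array([q@xs,q@ys,q[2]]),"ang",np.arctan2(q[2]-.045,-q@xs),"r",np.hypot(q[2]-.045,q@xs)*1e3)
print("tilt(deg)",np.degrees(np.arctan2(R[:,2]@xs,-R[2,2])),"rotvec to straight down (tool):",Ro.from_matrix(R.T@T).as_rotvec())
tgt=H-.135*xs+.045*zz
print("to bar in tool cm",100*R.T@(tgt-g))
E
python3 st.py
```

```text
t: 1.43
tcp_pos: [0.5297, 0.1422, 0.2308]
eef_rot: [0.621, 0.784, -0.0, -0.0]
contact_force: [0.2, -0.1, -0.1]
gripper_width: 0.47
t: 2.1
tcp_pos: [0.4975, -0.1242, 0.2107]
eef_rot: [0.787, 0.617, -0.0, -0.0]
contact_force: [1.0, -0.6, 0.7]
gripper_width: 0.469
t 2.1 j [-0.3986 -0.0337  1.8382  0.      1.3374 -0.1576] w 0.46865947681514936 F [ 1.0212 -0.5729  0.7187]
grip in stand mm [-116.0032    8.5699  229.433 ] ang 1.0093456952297528 r 217.8813202807334
tilt(deg) -0.02065110251212542 rotvec to straight down (tool): [-0.0004 -0.0001 -0.0001]
to bar in tool cm [-0.8582 -1.893  18.4439]
```

```bash
python3 -m creep '[{"slide":[-0.21,-0.47,1.0],"angular":[0,0,0]},{"slide":[-0.21,-0.47,1.0],"angular":[0,0,0]},{"slide":[-0.21,-0.47,1.5],"angular":[0,0,0]},{"slide":[-0.21,-0.47,1.5],"angular":[0,0,0]},{"slide":[0,0,1.5],"angular":[0,0,0]},{"slide":[0,0,1.5],"angular":[0,0,0]},{"slide":[0,0,1.5],"angular":[0,0,0]},{"slide":[0,0,1.5],"angular":[0,0,0]}]' 135 60; python3 st.py;  python3 - <<'E'
from h import *
for n in("side","top"):
    p,d=imaging.read_camera(n); cv2.imwrite(f"pics/{n}1.png",p)
    cv2.imwrite(f"pics/{n}1c.png",cv2.resize(p[90:240,200:440] if n=="side" else p[100:280,300:460],None,fx=3,fy=3,interpolation=2))
E
```

```text
t: 2.77
tcp_pos: [0.4775, -0.1248, 0.0999]
eef_rot: [0.785, 0.619, -0.0, -0.001]
contact_force: [-0.3, 0.1, -0.3]
gripper_width: 0.471
t 2.7667 j [-0.4159  0.0464  1.981   0.0005  1.1153 -0.1804] w 0.47051132935883033 F [-0.289   0.0783 -0.2546]
grip in stand mm [-135.2516    3.2406  118.551 ] ang 0.4980773286505284 r 153.95699606920334
tilt(deg) -0.05661365981480361 rotvec to straight down (tool): [-0.001  -0.0007  0.0052]
to bar in tool cm [-0.3291  0.0307  7.3549]
```

View pics/side1c.png

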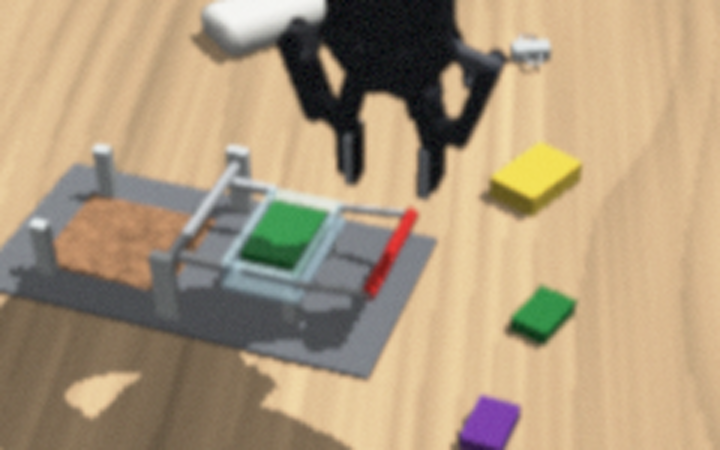

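View pics/top1c.png

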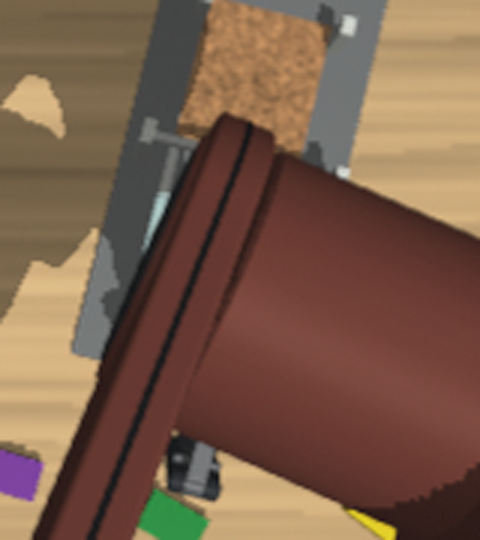

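The side view shows the fingertips, at (317,150) and (343,153), straddling the red bar at (330,173). The top view is blocked by the arm. Next I go down.

```bash
python3 -m creep '[{"slide":[-0.16,0,1.2],"angular":[0,0,0]},{"slide":[-0.16,0.03,1.2],"angular":[0,0,0]},{"slide":[0,0,1.2],"angular":[0,0,0]},{"slide":[0,0,1.1],"angular":[0,0,0]},{"slide":[0,0,1.0],"angular":[0,0,0]},{"slide":[0,0,0.8],"angular":[0,0,0]},{"slide":[0,0,0.6],"angular":[0,0,0]},{"slide":[0,0,0.0],"angular":[0,0,0]}]' 135 60; python3 st.py;  python3 - <<'E'
from h import *
for n in("side",):
    p,d=imaging.read_camera(n); 
    cv2.imwrite(f"pics/{n}2c.png",cv2.resize(p[90:240,200:440],None,fx=3,fy=3,interpolation=2))
E
```

```text
t: 3.53
tcp_pos: [0.4765, -0.1292, 0.0288]
eef_rot: [0.786, 0.618, -0.001, -0.001]
contact_force: [-0.4, 0.1, -0.1]
gripper_width: 0.47
t 3.5333 j [-0.4247  0.1645  2.0109 -0.      0.9686 -0.1866] w 0.4695228477097531 F [-0.3513  0.1071 -0.1232]
grip in stand mm [-135.1411   -1.3218   47.5037] ang 0.01852472288290648 r 135.16427355005504
tilt(deg) -0.13365068764732463 rotvec to straight down (tool): [-0.0023 -0.0004  0.0028]
to bar in tool cm [0.132  0.0151 0.2504]
```

View pics/side2c.png

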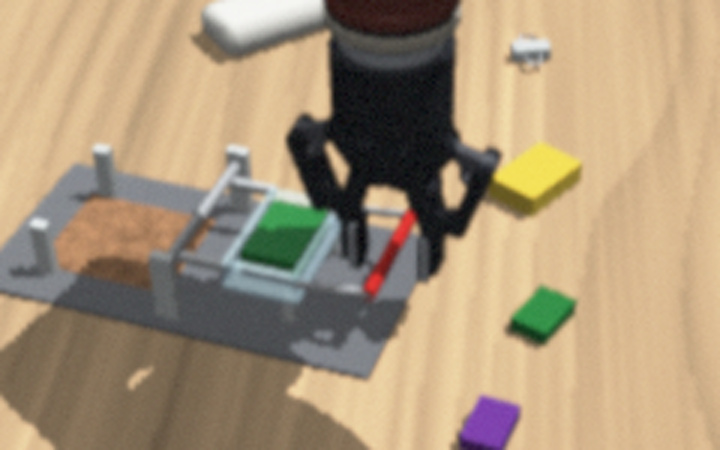

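The bar runs between the fingers, crop (395,255). Now I close.

```bash
python3 -m creep '[{"slide":[0.05,0,0.2],"angular":[0,0,0]},{"slide":[0,0,0],"angular":[0,0,0]},{"slide":[0,0,0],"angular":[0,0,0]},{"slide":[0,0,0],"angular":[0,0,0]},{"slide":[0,0,0],"angular":[0,0,0]},{"slide":[0,0,0],"angular":[0,0,0]},{"slide":[0,0,0],"angular":[0,0,0]},{"slide":[0,0,0],"angular":[0,0,0]}]' 255 50; python3 st.py;  python3 - <<'E'
from h import *
for n in("side",):
    p,d=imaging.read_camera(n); 
    cv2.imwrite(f"pics/{n}3c.png",cv2.resize(p[90:240,200:440],None,fx=3,fy=3,interpolation=2))
E
```

```text
t: 4.25
tcp_pos: [0.4773, -0.1291, 0.0288]
eef_rot: [0.786, 0.618, -0.0, -0.0]
contact_force: [-5.0, 0.9, 6.1]
gripper_width: 0.094
t 4.25 j [-0.4237  0.165   2.0105 -0.0002  0.9667 -0.1856] w 0.09380644516448268 F [-4.9935  0.897   6.1275]
grip in stand mm [-134.4014   -0.993    47.4507] ang 0.0182318383396377 r 134.42375662510972
tilt(deg) -0.03307929770597676 rotvec to straight down (tool): [-0.0006  0.0001  0.0029]
to bar in tool cm [ 0.0995 -0.0594  0.2451]
```

View pics/side3c.png

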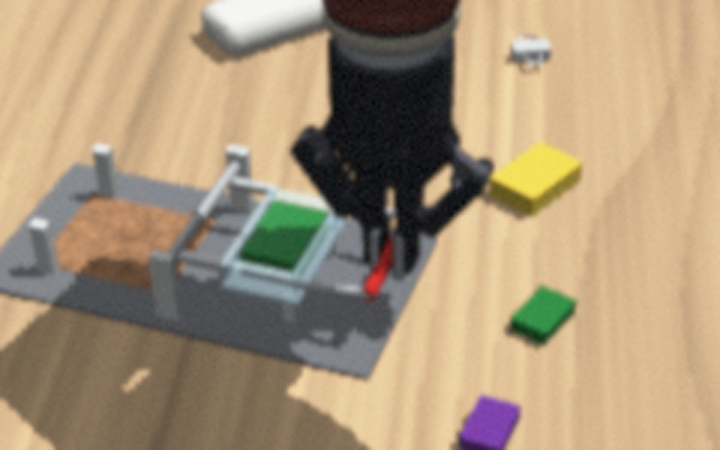

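```bash
cat > plan.py <<'E'
import numpy as np
# plane: tool y -> +x_s, tool z -> down at tilt 0 ; tilt th: z=(sin,-cos), y=(cos,sin)
N=24;A=1.74;TH=np.radians(40);o=.0187
def s(t): return t*t*(3-2*t)
a=A*np.linspace(0,1,N+1); th=np.where(np.arange(N+1)<6,0,TH*(np.arange(N+1)-6)/(N-6))
tcp=[]
for ai,t in zip(a,th):
    b=np.array([-.135*np.cos(ai),.045+.135*np.sin(ai)]);z=np.array([np.sin(t),-np.cos(t)]);tcp.append(b+o*z)
for i in range(N):
    d=tcp[i+1]-tcp[i];t=th[i];y=np.array([np.cos(t),np.sin(t)]);z=np.array([np.sin(t),-np.cos(t)])
    print(i,"a",round(a[i+1],2),"slide",round(100*d@y,2),round(100*d@z,2),"wx",round(-(th[i+1]-th[i]),3))
E
python3 plan.py
```

```text
0 a 0.07 slide 0.04 -0.98 wx -0.0
1 a 0.14 slide 0.11 -0.97 wx -0.0
2 a 0.22 slide 0.18 -0.96 wx -0.0
3 a 0.29 slide 0.25 -0.95 wx -0.0
4 a 0.36 slide 0.31 -0.93 wx -0.0
5 a 0.44 slide 0.38 -0.9 wx -0.0
6 a 0.51 slide 0.52 -0.87 wx -0.039
7 a 0.58 slide 0.61 -0.82 wx -0.039
8 a 0.65 slide 0.7 -0.75 wx -0.039
9 a 0.72 slide 0.78 -0.68 wx -0.039
10 a 0.8 slide 0.85 -0.6 wx -0.039
11 a 0.87 slide 0.91 -0.51 wx -0.039
12 a 0.94 slide 0.96 -0.41 wx -0.039
13 a 1.01 slide 1.0 -0.31 wx -0.039
14 a 1.09 slide 1.03 -0.2 wx -0.039
15 a 1.16 slide 1.05 -0.1 wx -0.039
16 a 1.23 slide 1.05 0.01 wx -0.039
17 a 1.3 slide 1.04 0.12 wx -0.039
18 a 1.38 slide 1.02 0.23 wx -0.039
19 a 1.45 slide 0.99 0.33 wx -0.039
20 a 1.52 slide 0.95 0.43 wx -0.039
21 a 1.6 slide 0.9 0.53 wx -0.039
22 a 1.67 slide 0.83 0.61 wx -0.039
23 a 1.74 slide 0.76 0.7 wx -0.039
```

```bash
python3 -m creep '[{"slide":[0,0.04,-0.98],"angular":[0,0,0]},{"slide":[0,0.11,-0.97],"angular":[0,0,0]},{"slide":[0,0.18,-0.96],"angular":[0,0,0]},{"slide":[0,0.25,-0.95],"angular":[0,0,0]},{"slide":[0,0.31,-0.93],"angular":[0,0,0]},{"slide":[0,0.38,-0.9],"angular":[0,0,0]},{"slide":[0,0.52,-0.87],"angular":[-0.039,0,0]},{"slide":[0,0.61,-0.82],"angular":[-0.039,0,0]}]' 255 30; python3 st.py;  python3 - <<'E'
from h import *
for n in("side",):
    p,d=imaging.read_camera(n); 
    cv2.imwrite(f"pics/{n}4c.png",cv2.resize(p[90:240,200:440],None,fx=3,fy=3,interpolation=2))
E
```

```text
t: 4.97
tcp_pos: [0.4978, -0.1342, 0.1023]
eef_rot: [0.785, 0.618, 0.022, 0.028]
contact_force: [-13.8, 0.1, 3.5]
gripper_width: 0.089
t 4.9667 j [-0.4248  0.0391  1.9851  0.015   1.0474 -0.1947] w 0.08898556724248008 F [-13.8335   0.0664   3.4802]
grip in stand mm [-114.6403   -1.0173  120.9842] ang 0.5853242048621727 r 137.53543884568222
tilt(deg) 4.0805839333211695 rotvec to straight down (tool): [0.0712 0.0001 0.0036]
to bar in tool cm [ 0.1111 -2.5711  7.4343]
```

View pics/side4c.png

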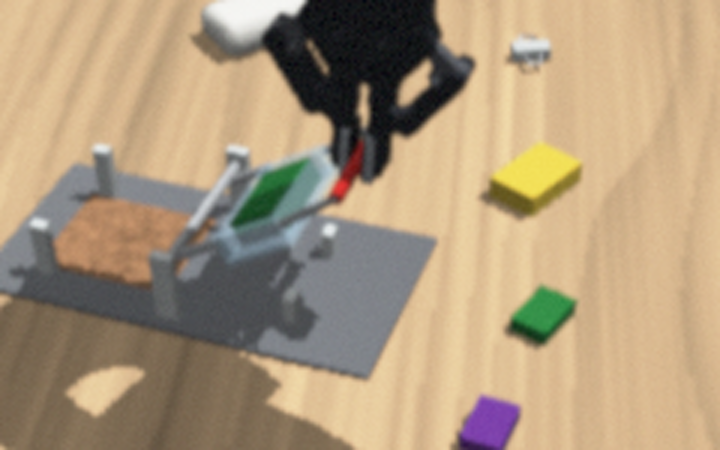

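```bash
python3 -m creep '[{"slide":[0,0.63,-0.75],"angular":[-0.039,0,0]},{"slide":[0,0.73,-0.68],"angular":[-0.039,0,0]},{"slide":[0,0.83,-0.6],"angular":[-0.039,0,0]},{"slide":[0,0.91,-0.51],"angular":[-0.039,0,0]},{"slide":[0,0.96,-0.41],"angular":[-0.039,0,0]},{"slide":[0,1.0,-0.31],"angular":[-0.039,0,0]},{"slide":[0,1.03,-0.2],"angular":[-0.039,0,0]},{"slide":[0,1.05,-0.1],"angular":[-0.039,0,0]}]' 255 30; python3 st.py;  python3 - <<'E'
from h import *
for n in("side",):
    p,d=imaging.read_camera(n); 
    cv2.imwrite(f"pics/{n}5c.png",cv2.resize(p[40:240,180:440],None,fx=3,fy=3,interpolation=2))
E
```

```text
t: 5.68
tcp_pos: [0.5632, -0.1505, 0.1562]
eef_rot: [0.771, 0.606, 0.121, 0.154]
contact_force: [-1.1, -2.4, -0.4]
gripper_width: 0.098
t 5.6833 j [-0.4405 -0.0948  2.055   0.1068  0.7968 -0.2626] w 0.09789801717926545 F [-1.1434 -2.3702 -0.3556]
grip in stand mm [-53.0621  -1.2812 173.4567] ang 1.179070189388241 r 138.9845667050758
tilt(deg) 22.60543029027671 rotvec to straight down (tool): [0.3945 0.0006 0.003 ]
to bar in tool cm [  0.1669 -12.5015   8.7092]
```

View pics/side5c.png

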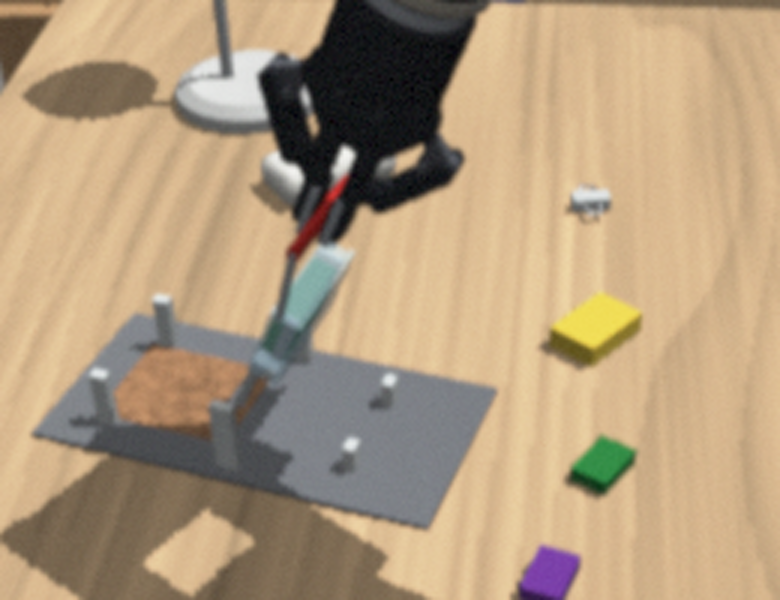

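The side view shows the mould at about 1.18 rad, the bar held and the casting still in the tray. I continue past upright.

```bash
python3 -m creep '[{"slide":[0,1.05,0.01],"angular":[-0.039,0,0]},{"slide":[0,1.04,0.12],"angular":[-0.039,0,0]},{"slide":[0,1.02,0.23],"angular":[-0.039,0,0]},{"slide":[0,0.99,0.33],"angular":[-0.039,0,0]},{"slide":[0,0.95,0.43],"angular":[-0.039,0,0]},{"slide":[0,0.9,0.53],"angular":[-0.039,0,0]},{"slide":[0,0.83,0.61],"angular":[-0.039,0,0]},{"slide":[0,0.76,0.7],"angular":[-0.039,0,0]}]' 255 30; python3 st.py;  python3 - <<'E'
from h import *
for n in("side",):
    p,d=imaging.read_camera(n); 
    cv2.imwrite(f"pics/{n}6c.png",cv2.resize(p[40:240,180:440],None,fx=3,fy=3,interpolation=2))
E
```

```text
t: 6.4
tcp_pos: [0.6424, -0.1699, 0.1678]
eef_rot: [0.738, 0.58, 0.213, 0.272]
contact_force: [-1.3, -0.5, -1.6]
gripper_width: 0.092
t 6.4 j [-0.444  -0.0487  2.1015  0.3337  0.4136 -0.4653] w 0.09235958838317997 F [-1.323  -0.5415 -1.6013]
grip in stand mm [ 23.5255  -1.2037 182.0631] ang 1.7407796302062255 r 139.06740243756298
tilt(deg) 40.45427197757498 rotvec to straight down (tool): [0.7061 0.0001 0.0026]
to bar in tool cm [  0.1714 -20.9554   0.1438]
```

View pics/side6c.png

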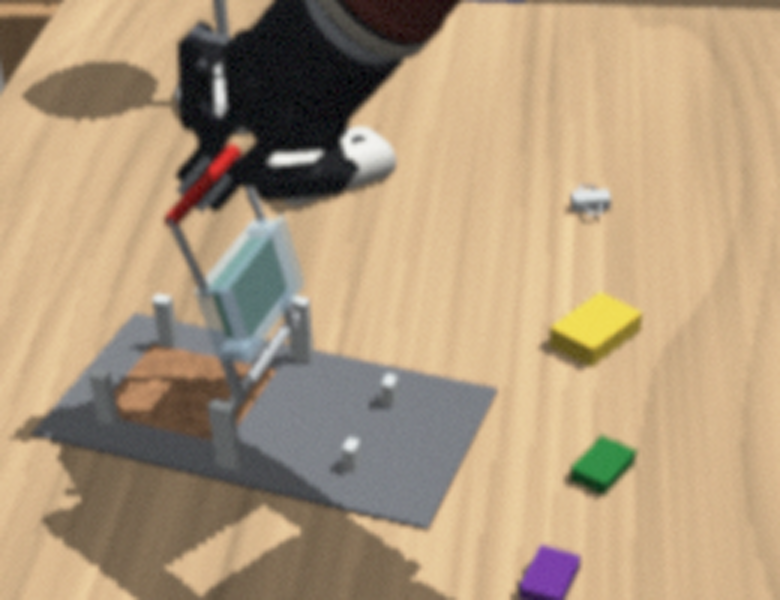

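Held at 1.74 rad, bar at crop (205,185). One small step takes it to about 1.88, then I release along the open front of the fingers while backing off.

```bash
python3 -m creep '[{"slide":[0,0.25,0.35],"angular":[0,0,0]},{"slide":[0,0.3,0.4],"angular":[0,0,0]},{"slide":[0,0.3,0.4],"angular":[0,0,0]},{"slide":[0,0.25,0.38],"angular":[0,0,0]},{"slide":[0,0,0],"angular":[0,0,0]},{"slide":[0,0,0],"angular":[0,0,0]},{"slide":[0,0,0],"angular":[0,0,0]},{"slide":[0,0,0],"angular":[0,0,0]}]' 255 30; python3 st.py; 
python3 -m creep '[{"slide":[0,0,-0.3],"angular":[0,0,0]},{"slide":[0,0,-1.5],"angular":[0,0,0]},{"slide":[0,0,-2.2],"angular":[0,0,0]},{"slide":[0,0,-2.2],"angular":[0,0,0]},{"slide":[0,0,-2.2],"angular":[0.04,0,0]},{"slide":[0,0,-2.2],"angular":[0.06,0,0]},{"slide":[0,0,-2],"angular":[0.06,0,0]},{"slide":[0,0,-1],"angular":[0.06,0,0]}]' 0 30; python3 st.py;  python3 - <<'E'
from h import *
for n in("side","top"):
    p,d=imaging.read_camera(n); cv2.imwrite(f"pics/{n}7.png",p)
    cv2.imwrite(f"pics/{n}7c.png",cv2.resize(p[40:240,180:440],None,fx=3,fy=3,interpolation=2))
E
```

```text
t: 7.12
tcp_pos: [0.6599, -0.1741, 0.1625]
eef_rot: [0.738, 0.58, 0.213, 0.271]
contact_force: [-0.7, -5.7, 1.1]
gripper_width: 0.097
t 7.1167 j [-0.4357  0.0056  2.0586  0.3275  0.4029 -0.4545] w 0.09707148895335835 F [-0.737  -5.676   1.0674]
grip in stand mm [ 41.4769  -1.1387 176.7258] ang 1.8758415111313365 r 138.1014866348446
tilt(deg) 40.296848431707204 rotvec to straight down (tool): [ 0.7033 -0.0001  0.0024]
to bar in tool cm [  0.1635 -21.979   -1.3667]
t: 7.78
tcp_pos: [0.5765, -0.1528, 0.2712]
eef_rot: [0.763, 0.6, 0.147, 0.188]
contact_force: [-0.4, -0.5, -0.9]
gripper_width: 0.998
t 7.7833 j [-0.4447 -0.2358  1.9764  0.1178  0.9316 -0.2546] w 0.9984611274026318 F [-0.4306 -0.4834 -0.9332]
grip in stand mm [-41.1246  -0.3329 287.7292] ang 1.4029640909855436 r 246.1883127501418
tilt(deg) 27.578419896575333 rotvec to straight down (tool): [0.4813 0.0001 0.003 ]
to bar in tool cm [  0.0801 -19.5582  17.1689]
```

View pics/side7c.png

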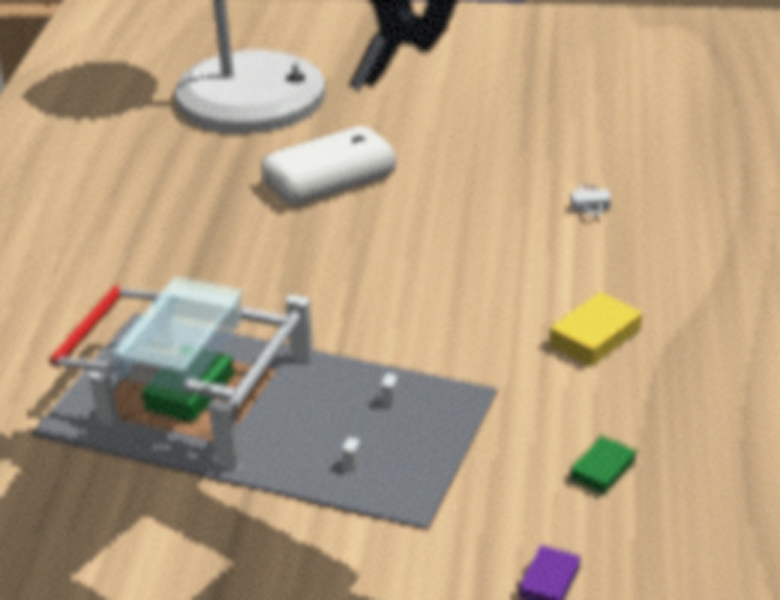

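The mould lies turned over, bar at crop (85,320), and the green block is below it on the cork at (190,385). I'll let it settle and measure.

```bash
python3 -m creep '[{"slide":[0,0,0],"angular":[0,0,0]},{"slide":[0,0,0],"angular":[0,0,0]},{"slide":[0,0,0],"angular":[0,0,0]},{"slide":[0,0,0],"angular":[0,0,0]},{"slide":[0,0,0],"angular":[0,0,0]},{"slide":[0,0,0],"angular":[0,0,0]},{"slide":[0,0,0],"angular":[0,0,0]},{"slide":[0,0,0],"angular":[0,0,0]}]' 0 30
python3 - <<'E'
from h import *
np.set_printoptions(precision=4,suppress=True)
B={}
for n in("side","top"):
    p,d=imaging.read_camera(n); cv2.imwrite(f"pics/{n}8.png",p)
    for k in("red","green"):
        for a,rc in blobs(mask(p,k)): print(n,k,a,np.round(rc[0],1),np.round(rc[1],1))
    # white casting mean diff
    q=np.load(n+"0.npz")["p"].astype(int); w=(slice(250,360),slice(150,350)) if n=="side" else (slice(80,250),slice(155,270))
    print(n,"white area diff",np.abs(p[w].astype(int)-q[w]).mean())
yaw=np.radians(-13.8);xs=np.array([np.cos(yaw),np.sin(yaw),0]);ys=np.array([-xs[1],xs[0],0])
H=np.array([.477,-.128,0])+.135*xs
p=cv2.imread("pics/side8.png")
m=mask(p,"green");c=[(a,rc) for a,rc in blobs(m) if rc[0][0]<300]
if c:
    for z in(.008,.022):
        g=onz("side",max(c)[1][0],z)-H;print("cast stand at z",z,g@xs,g@ys)
m=mask(p,"red");c=[(a,rc) for a,rc in blobs(m) if rc[0][0]<260]
if c: g=onz("side",max(c)[1][0],.047)-H;print("bar stand",g@xs,g@ys)
E
```

```text
t: 8.55
tcp_pos: [0.5771, -0.1533, 0.2677]
eef_rot: [0.763, 0.6, 0.148, 0.188]
contact_force: [-0.6, 0.8, -0.8]
gripper_width: 1.001
side red 168.0 [328.8 280.1] [45.3  5.2]
side red 57.5 [208.7 147.7] [ 2.9 29.7]
side green 175.0 [380.5 194.5] [12.1 18. ]
side green 114.0 [237.8 174.2] [19.7  7.8]
side green 43.0 [252.  162.5] [7. 8.]
side white area diff 20.452469696969697
top red 151.5 [222.9 232.1] [ 4.1 47.3]
top red 161.0 [396.3  84.7] [44.6  4.6]
top green 27.5 [ 23.5 192.5] [ 5. 27.]
top green 48.5 [ 39.  158.3] [30.4  8.8]
top green 43.5 [381.9 136.1] [28.9  3.2]
top white area diff 39.51711849957374
cast stand at z 0.008 0.06206220687405631 0.01843651429466532
cast stand at z 0.022 0.05253411257560917 0.03339418612749799
bar stand 0.13405067019295722 -0.0002819161309230399
```

View pics/side8.png

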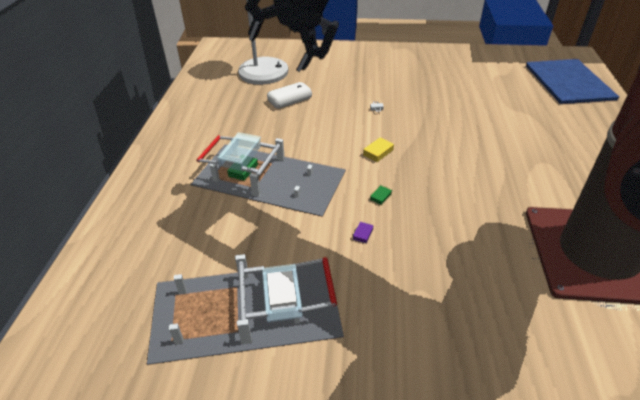

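View pics/top8.png

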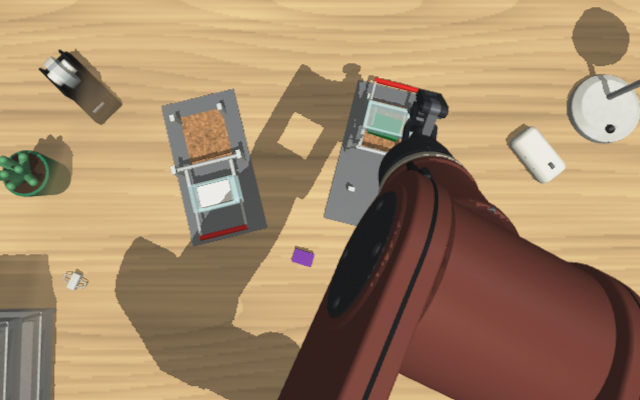

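```bash
python3 - <<'E'
from h import *
yaw=np.radians(-13.8);xs=np.array([np.cos(yaw),np.sin(yaw),0]);ys=np.array([-xs[1],xs[0],0]);H=np.array([.477,-.128,0])+.135*xs
for a in((381.9,136.1),(367.5,132.5),(396.3,139.7)):
    g=onz("top",a,.024)-H;print("casting -x top edge, stand",g@xs,g@ys)
p=cv2.imread("pics/side8.png");cv2.imwrite("pics/side8c.png",cv2.resize(p[125:210,185:300],None,fx=6,fy=6,interpolation=2))
E
```

```text
casting -x top edge, stand 0.036613995741867945 0.001047720409047835
casting -x top edge, stand 0.03669889276629818 0.03015725581024288
casting -x top edge, stand 0.03652913755656534 -0.02804849781209196
```

View pics/side8c.png

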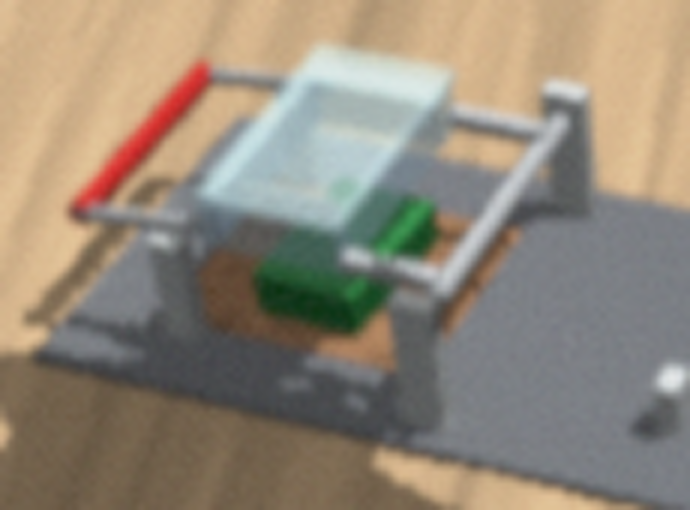

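The casting lies flat on the cork, clear of the tray, centred about 57 mm past the hinge axis and within a few mm of the centre line. The mould is fully over and the gripper is clear.

```bash
python3 -c "
from cell import ticket; print(ticket.sign_off())"
```

```text
the job is handed in; nothing more can be done
None
```

The green casting is out of its mould and lying flat on the cork of the base plate, and the mould is left turned over. I gripped the red bar, swung the mould up past upright to about 1.88 rad, then opened the fingers and backed off so it fell freely onto its far side. I handed the job in at about 8.7 s. Handing in gives no verdict, so what follows is from my own checks.

- **Mould:** the bar measures 134 mm to the +x side of the hinge axis, where 135 mm means fully over.
- **Green casting:** its centre is about 57 mm past the hinge axis and about 1 mm off the centre line. I did not triangulate its final height; I took it as low enough from seeing it lie flat.
- **White casting and mould:** the white mould's bar is within 0.1 px of where it started in both views, and its casting looks unmoved. My picture-difference check on that area read high (20 and 40 grey levels), and I put that down to the arm's moving shadow.
- **Robot:** the gripper is open and clear, with about 1 N of residual force. The highest contact force I saw was about 14 N, early in the swing. That was read only between moves, so brief peaks could have been missed.

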